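Make up two players' kits at the game table

TASK

Make up the two player kits from the stock on the game table: the red tray gets the wizard, the orange dice tube and the spell deck, the blue tray gets the knight and the green dice tube. Stand everything upright, flat on the floor of its own bay (figures in the yellow-lined bay, dice tubes in the white-lined bay, the deck in the black-lined bay), and let go of it. Leave the green-cloaked ranger and the pink dice tube standing where they are; the blue tray's black-lined bay stays empty.

Things in the scene. Friction and masses are not known exactly. Their poses are not given: they have to be found in the camera images.
- wizard: Wizard: purple robe and pointed purple hat, white beard; painted game figure on a black round base 36 mm across and 5 mm high; body 24 mm across from 5 to 58 mm up (a plain round grip), head and hat to 78 mm, 60 g. Origin: centre of the base's underside, z up
- knight: Knight: silver-grey armour and helmet with a white crest, white shield with an orange stripe; painted game figure on a black round base 36 mm across and 5 mm high; body 24 mm across from 5 to 58 mm up (a plain round grip), head and hat to 78 mm, 60 g. Origin: centre of the base's underside, z up
- ranger: Ranger: dark green hooded cloak; not part of any kit; painted game figure on a black round base 36 mm across and 5 mm high; body 24 mm across from 5 to 58 mm up (a plain round grip), head and hat to 78 mm, 60 g. Origin: centre of the base's underside, z up
- orange_tube: Orange dice: clear round dice tube standing upright, 32 mm across and 74 mm tall, with its orange cap 12 mm high and orange dice inside, about 70 g. Origin: centre of its underside, z up
- green_tube: Green dice: clear round dice tube standing upright, 32 mm across and 74 mm tall, with its bright green cap 12 mm high and bright green dice inside, about 70 g. Origin: centre of its underside, z up
- pink_tube: Pink dice, not part of any kit: clear round dice tube standing upright, 32 mm across and 74 mm tall, with its pink cap 12 mm high and pink dice inside, about 70 g. Origin: centre of its underside, z up
- spell_deck: Spell deck: teal box of small cards standing upright, with a brass-coloured band near the top and a paper patch on its top; 24 mm thick along its x axis, 46 mm wide along its y axis, 66 mm tall, about 90 g. Origin: centre of its underside, z up
- red_tray: Red kit tray (the wizard player's): 80 mm (x) by 232 mm (y), fixed to the table, three open square bays in a row along its y axis, each 72 by 72 mm inside; floor 3 mm thick, walls 4 mm thick and 14 mm high. Origin: centre of the underside, under the middle bay. Bay centres: figure bay (yellow lining) at y = +76 mm, dice bay (white lining) at y = 0, card bay (black lining) at y = -76 mm, all at x = 0. The tray may lie turned either way round on the table
- blue_tray: Blue kit tray (the knight player's): 80 mm (x) by 232 mm (y), fixed to the table, three open square bays in a row along its y axis, each 72 by 72 mm inside; floor 3 mm thick, walls 4 mm thick and 14 mm high. Origin: centre of the underside, under the middle bay. Bay centres: figure bay (yellow lining) at y = +76 mm, dice bay (white lining) at y = 0, card bay (black lining) at y = -76 mm, all at x = 0. The tray may lie turned either way round on the table
Mind the look-alikes: they are no part of the job. There is more than one size of the wizard; the job needs the larger.

How it is judged:
At the end, for the whole second after the job is handed in: The five kit things stand in their bays: within 25 mm of the bay's middle along both tray axes (anywhere inside its walls), underside under 7 mm above the tray's underside, upright within 0.12 rad, at rest; ranger and pink tube within 30 mm of their start and upright within 0.12 rad (x of wizard in the frame of red_tray between -0.025 and 0.025 m and y of wizard in the frame of red_tray between 0.051 and 0.101 m and z of each of wizard, orange_tube, spell_deck in the frame of red_tray below 0.007 m and angle between each of wizard, orange_tube, spell_deck, knight, green_tube, ranger, pink_tube's own z axis and vertical below 0.12 rad and linear speed of each of wizard, orange_tube, spell_deck, knight, green_tube below 0.02 m/s and x of orange_tube in the frame of red_tray between -0.025 and 0.025 m and y of orange_tube in the frame of red_tray between -0.025 and 0.025 m and x of spell_deck in the frame of red_tray between -0.025 and 0.025 m and y of spell_deck in the frame of red_tray between -0.101 and -0.051 m and x of knight in the frame of blue_tray between -0.025 and 0.025 m and y of knight in the frame of blue_tray between 0.051 and 0.101 m and z of each of knight, green_tube in the frame of blue_tray below 0.007 m and x of green_tube in the frame of blue_tray between -0.025 and 0.025 m and y of green_tube in the frame of blue_tray between -0.025 and 0.025 m and distance of each of ranger, pink_tube from where it was at the start of the episode below 0.03 m); the robot touches nothing.
It fails at once if the ranger is moved from its place or knocked over (distance of ranger from where it was at the start of the episode above 0.03 m or angle between ranger's own z axis and vertical above 0.5 rad).
It fails at once if the pink dice tube is moved from its place or knocked over (distance of pink_tube from where it was at the start of the episode above 0.03 m or angle between pink_tube's own z axis and vertical above 0.5 rad).
It also fails if it takes over 120 s, if anything falls off the work surface, if the arm or the gripper's body presses on something with over 40 N, if the wrist force passes 120 N, or if a joint passes its speed limit or range.

ROBOT

A 6-joint arm with a two-finger parallel gripper is mounted at the origin on the work surface. World frame = base frame: x ahead of the robot, y to its left, z up, the work surface at z = 0. Lengths are in m, angles in rad, forces in N, time in s.
With the tool pointing down it reaches from about 0.275 to 0.825 m from the base axis. Payload 4.9 kg.
Tool frame: the origin (TCP) lies at the very end of the fingers, on their centre line; the grasp point (between the pads) lies 19 mm behind it; z points along the fingers, y is the line along which they close (so a half turn about z gives the same grasp; the last joint's range is limited). The gripper opens to 85 mm and grips with 20 to 120 N. Pads are 22 mm wide; open, the fingers measure 114 mm over their backs; the gripper's body (76 mm by 85 mm) begins 54 mm behind the grasp point. The pads swing forward as they close: fully open they stand 13 mm farther back than shut.
Start: joints at [1.091, 0.326, -0.193, 1.052, 0, 1.437], TCP at [0.186, 0.517, 0.231] pointing down, gripper open.
Joint ranges: [-2.65, 2.65], [-0.97, 1.79], [-1.3, 1.35], [-1.93, 2.1], [-1.47, 1.37], [-3.14, 3.14]. Speed limits (rad/s): [2.57, 2.57, 3.14, 3.14, 3.14, 3.14].

INTERFACE

Orientations are given as a rotation vector (axis times angle).
In Python, from cell import env gives the robot as it stands. The module is installed in compiled form; this text tells all that it offers.
- The arm moves only by the tool play_rows, never from a script. Its arguments are lists of equal length, an entry for each row: "linear": the shift along the tool's x, y, z in mm, a list of three; "spin": the turn about the tool's z in degrees; "jaw": the closure, from -1 (fully open) to 1 (shut). A call has 1 to 10 rows; each row shifts and turns the commanded pose from where the row before left it, along the tool's axes as they then stand; what a row does not reach is not made up. A row lasts 1/12 s, in which the tool goes at most 41.7 mm and 7.16 degrees, less where a joint would pass 70% of its speed; a pose out of reach is approached as far as the arm can. A call is refused whole if a number of a shift passes 41.7 or a number of a turn 7.16, either way. A call with a gripper value outside its range is refused whole. The fingers move at their own pace and stop on an object; "squeeze" is the grip in N (left out, the last holds). Time passes only in rows, so rows that do not move let the fingers close. It gives the time, the measured TCP pose, the force, the opening and the grip force at its end, in the units of the state.
- env.sense(): the state, without advancing time (a new reading comes with each control period).
- env.capture(name): name is "scene" or "side" or "wrist"; returns a dict with "image" (400x640x3 uint8, blue, green, red), "range_z" (400x640 float32, m along the optical axis (not along the pixel's ray), 0 where there is no reading), "vfov" (degrees; the focal length in pixels is half the picture's height over the tangent of half this angle, whatever the lens; pixels are square), "cx", "cy" (the principal point, pixels), "view" (4x4, takes a point from world to camera coordinates). Camera axes: x right, y up, looking along -z (the intrinsics and any distortion apply to the point x, -y, -z); pixel columns grow to the right and rows downward; lengths in m; the calibration is good to about 2 mm. A picture is of the moment at which its call begins.
- env.sign_off(): hands the job in; it is judged then, once.
Trained networks look in the newest picture that a camera, given by its name, has taken for a name from the list of things; names that differ only in an ending like _2 or _b are one class to them, and where a whole thing is asked for, a point or a joint stands for the part that bears it (a point fixed in the world has none). Each returns a list of dicts, best first, with "conf" (0 to 1); they miss things now and then, are a little off and sometimes report something else, mostly with a low value. They report only what shows in the picture. A call takes as long as a camera call. They do not tell look-alikes from the thing itself.
- env.boxes_of(target, camera): "at" ([column, row] as shares, 0 to 1, of the picture: columns of its width, rows of its height, amid what is visible of it).
- env.trace(target, camera): "region" (400x640 bool, what is visible of it) and "at" ([column, row] as shares, 0 to 1, of the picture: columns of its width, rows of its height, amid what is visible of it).
- env.tip_of(target, camera): "at" ([column, row] as shares, 0 to 1, of the picture: columns of its width, rows of its height: a listed point, or the origin of a listed thing).
The state is a dict: "t": time; "joint_pos": joint angles; "qvel": joint speeds; "effort": joint torques, N m; "tool_pos": TCP position; "eef_rot": TCP orientation; "force": force on the tool from outside, world axes, zero at the start; "ft_torque": the same for the moment, N m; "opening": finger opening in m; "finger_force": force on a finger pad.
Only numpy, scipy, OpenCV 4.12 (cv2) and the standard library are available. Lean on these libraries where they do the work, as an engineer would, in place of code of your own. Each camera call takes 0.05 s, during which the arm holds its last target. There are 200 camera calls.

## Working session

There is one attempt and no reset: what is moved stays moved. The work goes in short steps, Python scripts to look and compute and a tool call to move; the robot and the scene stay as the last step left them, time stands still between calls to the robot, and variables do not carry over. Pictures are saved under pics/ and viewed, at most 14 in all, crops included, and the job is handed in when it is done.

Besides the shell and the picture viewer there is one more tool, called after ">>>" in YAML: its name, and indented under it one key for each argument. play_rows: Moves the arm, as the interface text tells. Its arguments: {"type":"object","properties":{"linear":{"type":"array","items":{"type":"array","items":{"type":"number"}}},"spin":{"type":"array","items":{"type":"number"}},"jaw":{"type":"array","items":{"type":"number"}},"squeeze":{"type":"number"}},"required":["linear","spin","jaw"]}

```bash
mkdir -p pics
cat > h.py <<'E'
import numpy as np, cv2
from cell import env
def cap(c,save=None):
    d=env.capture(c)
    if save: cv2.imwrite('pics/'+save,d['image'])
    return d
def pts(d):
    r=d['range_z'];h,w=r.shape;f=h/2/np.tan(np.radians(d['vfov'])/2)
    v,u=np.mgrid[:h,:w]
    P=np.stack([(u-d['cx'])/f*r,-(v-d['cy'])/f*r,-r,np.ones_like(r)],-1)
    W=P@np.linalg.inv(d['view']).T
    return W[...,:3]
E
python3 - <<'E'
from h import *
print(env.sense())
for c in ['scene','side']:
    d=cap(c,c+'0.png'); W=pts(d); np.save(c+'.npy',W)
    print(c,d['vfov'],d['cx'],d['cy'],[k for k in d])
    for n in ['wizard','knight','ranger','orange_tube','green_tube','pink_tube','spell_deck','red_tray','blue_tray']:
        for o in env.trace(n,c)[:4]:
            m=o['region']&(d['range_z']>0); q=W[m]
            if len(q)==0: continue
            lo,hi=np.percentile(q,[2,98],axis=0)
            print(n,round(o['conf'],2),[int(o['at'][0]*640),int(o['at'][1]*400)],m.sum(),'mid',np.round((lo+hi)/2,3)[:2],'ext',np.round(hi-lo,3),'top',round(hi[2],3))
E
```

```text
{'t': 0.0, 'joint_pos': array([ 1.09082674e+00,  3.26933978e-01, -1.93565875e-01,  1.05198229e+00,
       -1.01599208e-05,  1.43658610e+00]), 'qvel': array([ 0.0019825 , -0.00054632,  0.00044407, -0.00063467, -0.00112739,
        0.00080315]), 'effort': array([ 2.89854997e-04, -4.43398762e+01,  2.62444353e+01,  1.55461219e-02,
       -2.06054124e-04,  4.83563014e-06]), 'tool_pos': array([0.18613585, 0.51694628, 0.23051405]), 'eef_rot': array([-5.40329996e-01, -3.09426901e+00,  2.52860478e-03]), 'force': array([ 0.49020425, -0.4226613 , -0.36252898]), 'ft_torque': array([-0.02735575, -0.04838545, -0.03971354]), 'finger_force': 0.0, 'opening': 0.08523387313818949}
scene 42.95442959579233 320.72134434980035 199.34829935671084 ['image', 'range_z', 'vfov', 'cx', 'cy', 'view']
wizard 0.68 [272, 204] 286 mid [ 0.664 -0.149] ext [0.073 0.093 0.07 ] top 0.07
wizard 0.58 [492, 258] 590 mid [0.447 0.38 ] ext [0.111 0.051 0.076] top 0.075
wizard 0.18 [391, 253] 688 mid [0.625 0.235] ext [0.037 0.043 0.065] top 0.068
knight 0.67 [273, 147] 175 mid [ 0.497 -0.361] ext [0.026 0.023 0.07 ] top 0.072
[... 649 characters left out ...]
4] top 0.016
side 46.460967646672415 319.29538859317404 202.01112154301123 ['image', 'range_z', 'vfov', 'cx', 'cy', 'view']
wizard 0.88 [368, 225] 293 mid [ 0.664 -0.165] ext [0.07  0.115 0.072] top 0.073
ranger 0.71 [326, 178] 180 mid [0.7   0.175] ext [0.069 0.124 0.071] top 0.07
green_tube 0.55 [375, 255] 637 mid [ 0.635 -0.202] ext [0.047 0.103 0.075] top 0.074
spell_deck 0.78 [289, 165] 451 mid [0.621 0.284] ext [0.041 0.158 0.066] top 0.066
red_tray 0.94 [240, 197] 1558 mid [0.455 0.169] ext [0.089 0.232 0.016] top 0.014
red_tray 0.51 [368, 227] 320 mid [ 0.698 -0.082] ext [0.07  0.11  0.072] top 0.072
blue_tray 0.79 [301, 265] 3094 mid [ 0.498 -0.158] ext [0.115 0.228 0.014] top 0.014
```

View pics/scene0.png

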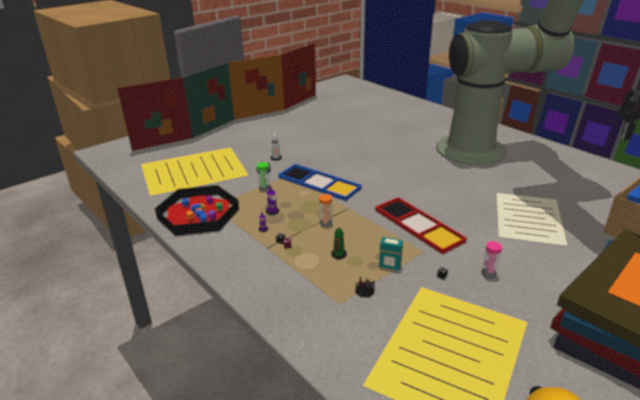

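View pics/side0.png

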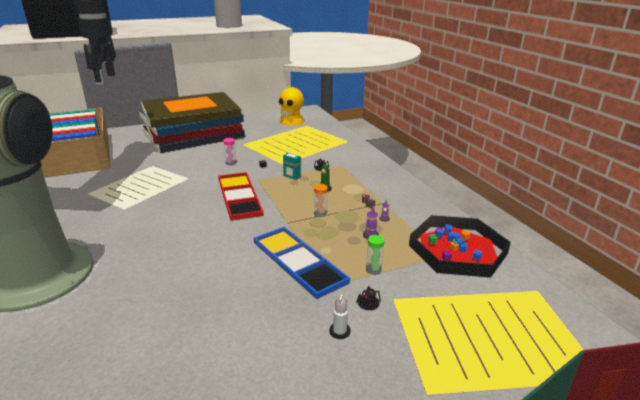

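Scene view: the wizard candidates are (272,202), tall, and (263,222), visibly smaller. The other things are the knight (275,148), green (263,175), orange (326,209), deck (390,252), ranger (338,243) and pink (492,258). I'll fuse both clouds into a top-down map and add enlarged wizard crops.

Run:
```python
from h import *
S=1000 # px/m
x0,x1,y0,y1=0.35,0.85,-0.5,0.5
H=np.zeros((500,1000));C=np.zeros((500,1000,3),np.uint8)
for c in ['scene','side']:
    W=np.load(c+'.npy');I=cv2.imread(f'pics/{c}0.png')
    m=(W[...,0]>x0)&(W[...,0]<x1)&(W[...,1]>y0)&(W[...,1]<y1)&(W[...,2]<0.12)
    P=W[m];K=I[m];o=np.argsort(P[:,2]);P=P[o];K=K[o]
    r=((x1-P[:,0])*S).astype(int).clip(0,499);q=((y1-P[:,1])*S).astype(int).clip(0,999)
    for a in (0,1,2):
        for b in (0,1,2):
            rr=(r+a-1).clip(0,499);qq=(q+b-1).clip(0,999)
            u=P[:,2]>=H[rr,qq]-1e-3
            H[rr[u],qq[u]]=P[u,2];C[rr[u],qq[u]]=K[u]
    M=cv2.morphologyEx((H>0.02).astype(np.uint8),cv2.MORPH_OPEN,np.ones((3,3)))
n,l,s,ce=cv2.connectedComponentsWithStats(M)
for i in range(1,n):
    if s[i,4]<60: continue
    mm=(l==i)
    a,b=np.where(mm)
    t=np.percentile(H[mm],97)
    print(i,'x',round(x1-a.mean()/S,3),'y',round(y1-b.mean()/S,3),'xr',np.round([x1-a.max()/S,x1-a.min()/S],3),'yr',np.round([y1-b.max()/S,y1-b.min()/S],3),'top',round(t,3),'col',C[mm&(H>t-.012)].mean(0).astype(int))
for n_ in ['red','blue']:
    best=[]
    for c in ['scene','side']:
        d=env.capture(c);W=pts(d);o=env.trace(n_+'_tray',c)[0]
        if o['conf']<.5: continue
        best.append(W[o['region']&(W[...,2]>0.009)&(W[...,2]<.025)][:,:2])
        y=[int(v) for v in (o['at'][0]*640,o['at'][1]*400)]
        q=best[-1]; r_=cv2.minAreaRect((q*1000).astype(np.float32)); print(n_,c,y,r_)
    q=np.vstack(best); print(n_,'both',cv2.minAreaRect((q*1000).astype(np.float32)))
out=C.copy()
for g in range(0,10): cv2.line(out,(g*100,0),(g*100,499),(90,90,90),1)
for g in range(0,5): cv2.line(out,(0,g*100),(999,g*100),(90,90,90),1)
out=cv2.resize(out,(800,400))
a=cv2.resize(cv2.imread('pics/scene0.png')[175:240,235:340],(400,200),interpolation=2)
b=cv2.resize(cv2.imread('pics/side0.png')[180:290,320:520],(400,200),interpolation=2)
cv2.imwrite('pics/top.png',np.vstack([out,np.hstack([a,b])]))
```

```text
1 x 0.782 y -0.248 xr [0.737 0.85 ] yr [-0.347 -0.133] top 0.033 col [38 43 56]
2 x 0.829 y -0.186 xr [0.807 0.85 ] yr [-0.2   -0.173] top 0.028 col [151  75  81]
3 x 0.833 y -0.23 xr [0.812 0.85 ] yr [-0.252 -0.201] top 0.028 col [142  95  73]
4 x 0.84 y -0.289 xr [0.829 0.85 ] yr [-0.299 -0.279] top 0.026 col [166  90  58]
11 x 0.786 y -0.208 xr [0.777 0.798] yr [-0.221 -0.194] top 0.029 col [ 60 116  73]
13 x 0.785 y -0.264 xr [0.777 0.793] yr [-0.267 -0.261] top 0.025 col [111  38 129]
18 x 0.749 y -0.069 xr [0.738 0.759] yr [-0.08  -0.058] top 0.053 col [120  74 116]
25 x 0.722 y 0.256 xr [0.702 0.744] yr [0.233 0.275] top 0.029 col [50 59 69]
29 x 0.683 y -0.121 xr [0.668 0.698] yr [-0.137 -0.105] top 0.076 col [112  65 104]
30 x 0.68 y 0.128 xr [0.664 0.696] yr [0.11  0.143] top 0.074 col [43 90 56]
31 x 0.623 y 0.232 xr [0.599 0.648] yr [0.2  0.26] top 0.068 col [122 138  89]
32 x 0.629 y -0.235 xr [0.61  0.648] yr [-0.256 -0.214] top 0.076 col [ 47 186  77]
33 x 0.616 y 0.01 xr [0.597 0.635] yr [-0.009  0.032] top 0.077 col [ 33 111 206]
34 x 0.57 y -0.323 xr [0.551 0.591] y
[... 204 characters left out ...]
06]
red scene [424, 221] ((455.5471496582031, 171.50311279296875), (237.916015625, 87.7890625), 85.09361267089844)
red side [238, 195] ((454.137939453125, 168.98892211914062), (237.6763458251953, 79.79558563232422), 84.86699676513672)
red both ((455.44635009765625, 170.32888793945312), (240.27310180664062, 87.7890625), 85.09361267089844)
blue scene [318, 181] ((498.05084228515625, -154.6675567626953), (89.27342224121094, 237.3699188232422), 14.198711395263672)
blue side [299, 263] ((497.49365234375, -154.61956787109375), (82.79109191894531, 237.0889434814453), 14.183273315429688)
blue both ((498.1444396972656, -154.62127685546875), (89.26966857910156, 237.38067626953125), 14.138572692871094)
```

View pics/top.png

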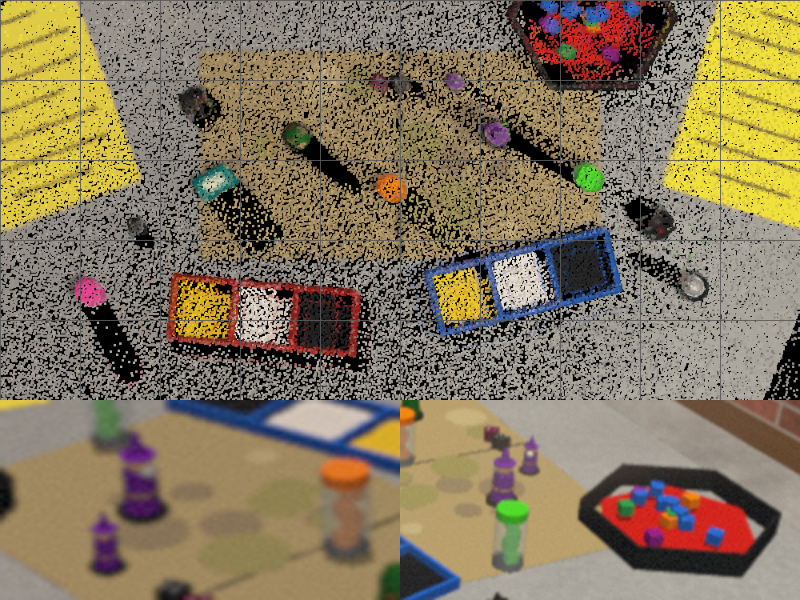

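The map matches the pictures. The larger wizard is at (0.683, -0.121), top 76 mm; the small one at (0.749, -0.069), top 53 mm, gets left alone. Both trays have their yellow bay on the +y side. I'll turn the jaws to close along world x, so tool x is world y and tool y is world x.

>>> play_rows:
  linear:
    - [0,0,0]
    - [0,0,0]
    - [0,0,0]
    - [0,0,0]
    - [0,0,0]
    - [0,0,0]
    - [0,0,0]
    - [0,0,0]
    - [0,0,0]
    - [0,0,0]
  spin: [7.02,7.02,7.02,7.02,7.02,7.02,7.02,7.02,7.02,7.02]
  jaw: [-0.4,-0.4,-0.4,-0.4,-0.4,-0.4,-0.4,-0.4,-0.4,-0.4]
  squeeze: 30

```text
t: 2.23
tool_pos: [0.1864, 0.5174, 0.2313]
eef_rot: [2.228, 2.214, -0.0]
force: [-0.3, -0.1, 0.4]
opening: 0.06
finger_force: 0.0
```

Run:
```python
from h import *
from scipy.spatial.transform import Rotation as R
s=env.sense();print(s['tool_pos'],np.round(R.from_rotvec(s['eef_rot']).as_matrix(),3),s['joint_pos'],s['opening'])
q=[]
for c in ['scene','side']:
    W=np.load(c+'.npy'); m=(abs(W[...,0]-.623)<.045)&(abs(W[...,1]-.232)<.045)&(W[...,2]>.055)&(W[...,2]<.075)
    q.append(W[m][:,:2]); print(c,cv2.minAreaRect((W[m][:,:2]*1000).astype(np.float32)))
print(cv2.minAreaRect((np.vstack(q)*1000).astype(np.float32)))
```

```text
[0.18642891 0.51744266 0.23127219] [[ 0.006  1.    -0.   ]
 [ 1.    -0.006 -0.   ]
 [-0.    -0.    -1.   ]] [ 1.09077449e+00  3.26217441e-01 -1.92597735e-01  1.05203292e+00
 -1.76230871e-05  2.66790946e+00] 0.06000424939233165
scene ((624.7800903320312, 233.55038452148438), (29.98687744140625, 46.443519592285156), 33.25423812866211)
side ((621.3619995117188, 228.75196838378906), (26.712055206298828, 50.98114013671875), 29.86440086364746)
((624.0819091796875, 230.4242706298828), (33.08003234863281, 51.19268798828125), 29.828500747680664)
```

>>> play_rows:
  linear:
    - [-22,34,0]
    - [-22,34,0]
    - [-22,34,0]
    - [-22,34,0]
    - [-22,34,0]
    - [-22,34,0]
    - [-22,34,0]
    - [-22,34,0]
    - [-22,34,0]
    - [-22,34,0]
  spin: [0,0,0,0,0,0,0,0,0,0]
  jaw: [-0.4,-0.4,-0.4,-0.4,-0.4,-0.4,-0.4,-0.4,-0.4,-0.4]

```text
t: 3.07
tool_pos: [0.5279, 0.296, 0.2314]
eef_rot: [2.222, 2.221, 0.001]
force: [-0.2, 0.6, -0.2]
opening: 0.06
finger_force: 0.0
```

>>> play_rows:
  linear:
    - [-22,33,0]
    - [-22,33,0]
    - [-22,32,0]
    - [0,0,0]
    - [0,0,0]
    - [0,0,0]
    - [0,0,0]
    - [0,0,0]
    - [0,0,0]
    - [0,0,0]
  spin: [0,0,0,-6.2,-6.2,-6.2,-6.2,-6.2,0,0]
  jaw: [-0.4,-0.4,-0.4,-0.4,-0.4,-0.4,-0.4,-0.4,-0.4,-0.4]

```text
t: 3.9
tool_pos: [0.6243, 0.2314, 0.2312]
eef_rot: [-1.551, -2.732, 0.0]
force: [-0.1, -0.1, 0.0]
opening: 0.0599
finger_force: 0.0
```

Run:
```python
from h import *
from scipy.spatial.transform import Rotation as R
s=env.sense();print(s['tool_pos'],np.round(R.from_rotvec(s['eef_rot']).as_matrix(),3))
d=cap('wrist','w1.png');W=pts(d)
m=(W[...,2]>.058)&(W[...,2]<.08)&(abs(W[...,0]-.624)<.05)&(abs(W[...,1]-.231)<.05)
print(m.sum(),cv2.minAreaRect((W[m][:,:2]*1000).astype(np.float32)) if m.sum()>5 else 0)
for n in ['spell_deck','orange_tube','ranger','red_tray']:
    for o in env.trace(n,'wrist')[:2]:
        q=W[o['region']&(W[...,2]>.009)&(W[...,2]<.085)]
        if len(q)>20: print(n,round(o['conf'],2),cv2.minAreaRect((q[:,:2]*1000).astype(np.float32)),q[:,2].max())
```

```text
[0.6243203  0.23135716 0.23115489] [[-0.512  0.859 -0.   ]
 [ 0.859  0.512 -0.   ]
 [ 0.    -0.    -1.   ]]
851 ((622.2789916992188, 232.5699462890625), (22.842910766601562, 46.347171783447266), 31.329391479492188)
spell_deck 0.6 ((622.3270263671875, 232.68331909179688), (23.17985725402832, 46.371620178222656), 30.900211334228516) 0.06858164966959512
ranger 0.91 ((678.3789672851562, 133.64517211914062), (26.665578842163086, 16.781267166137695), 20.876977920532227) 0.07400679730363385
red_tray 0.82 ((455.8742370605469, 171.33229064941406), (232.72837829589844, 81.08358764648438), 84.92084503173828) 0.01692659995571194
```

View pics/w1.png

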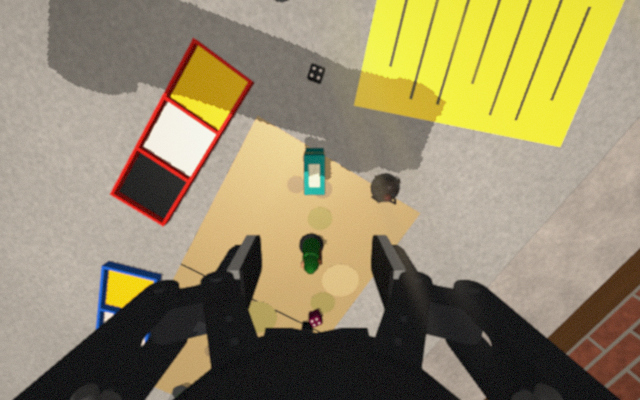

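Wrist picture: the deck is upright at (314,172), the ranger at (311,253) and clear of it. The deck's size comes out at 23 x 46 mm as given. Next I descend and grip.

>>> play_rows:
  linear:
    - [2,-1,20]
    - [0,0,32]
    - [0,0,38]
    - [0,0,40]
    - [0,0,36]
    - [0,0,24]
    - [0,0,14]
    - [0,0,6]
    - [0,0,0]
    - [0,0,0]
  spin: [0,0,0,0,0,0,0,0,0,0]
  jaw: [-0.4,-0.4,-0.4,-0.4,-0.4,-0.4,-0.4,-0.4,-0.4,-0.4]

```text
t: 4.98
tool_pos: [0.6231, 0.2327, 0.022]
eef_rot: [1.547, 2.733, 0.001]
force: [0.4, -0.6, 0.6]
opening: 0.0601
finger_force: 0.0
```

>>> play_rows:
  linear:
    - [0,0,0]
    - [0,0,0]
    - [0,0,0]
    - [0,0,0]
    - [0,0,0]
    - [0,0,0]
    - [0,0,0]
    - [0,0,0]
  spin: [0,0,0,0,0,0,0,0]
  jaw: [-0.2,0,0.2,0.4,0.5,0.6,0.7,0.7]
  squeeze: 30

```text
t: 5.65
tool_pos: [0.6231, 0.2327, 0.0223]
eef_rot: [1.547, 2.733, 0.002]
force: [-0.7, -0.7, 6.3]
opening: 0.0238
finger_force: 30.5
```

>>> play_rows:
  linear:
    - [0,0,-15]
    - [0,0,-25]
    - [0,0,-30]
    - [0,0,-30]
    - [0,0,-28]
    - [0,0,0]
    - [0,0,0]
    - [0,0,0]
    - [0,0,0]
    - [0,0,0]
  spin: [0,0,0,6.2,6.2,6.2,6.2,6.2,0,0]
  jaw: [0.7,0.7,0.7,0.7,0.7,0.7,0.7,0.7,0.7,0.7]

```text
t: 6.48
tool_pos: [0.6222, 0.2325, 0.1489]
eef_rot: [-2.218, -2.224, 0.001]
force: [0.3, -0.7, -0.3]
opening: 0.0237
finger_force: 29.7
```

>>> play_rows:
  linear:
    - [-10,-12,0]
    - [-20,-25,0]
    - [-25,-32,0]
    - [-27,-35,0]
    - [-25,-32,0]
    - [-20,-25,0]
    - [-10,-13,0]
    - [0,0,0]
    - [0,0,0]
  spin: [0,0,0,0,0,0,0,0,0]
  jaw: [0.7,0.7,0.7,0.7,0.7,0.7,0.7,0.7,0.7]

```text
t: 7.23
tool_pos: [0.4505, 0.0969, 0.1496]
eef_rot: [2.221, 2.222, 0.001]
force: [1.5, -0.1, -0.7]
opening: 0.0237
finger_force: 29.8
```

>>> play_rows:
  linear:
    - [-1,-1,15]
    - [0,0,28]
    - [0,0,30]
    - [0,0,24]
    - [0,0,14]
    - [0,0,8]
    - [0,0,3]
    - [0,0,1]
    - [0,0,0]
    - [0,0,0]
  spin: [0,0,0,0,0,0,0,0,0,0]
  jaw: [0.7,0.7,0.7,0.7,0.7,0.7,0.7,0.7,0.7,0.7]

```text
t: 8.07
tool_pos: [0.4506, 0.0963, 0.0271]
eef_rot: [2.22, 2.221, 0.002]
force: [-0.6, 0.2, -0.7]
opening: 0.0238
finger_force: 29.8
```

>>> play_rows:
  linear:
    - [0,0,0]
    - [0,0,0]
    - [0,0,0]
    - [0,0,0]
    - [0,0,0]
    - [0,0,-20]
    - [0,0,-30]
    - [0,0,-35]
    - [0,0,-35]
    - [0,0,-20]
  spin: [0,0,0,0,0,0,0,0,0,0]
  jaw: [0.35,0.2,0,-0.2,-0.4,-0.4,-0.4,-0.4,-0.4,-0.4]

```text
t: 8.9
tool_pos: [0.4507, 0.0962, 0.1698]
eef_rot: [2.22, 2.219, 0.005]
force: [0.2, -0.1, -0.1]
opening: 0.0598
finger_force: 0.0
```

>>> play_rows:
  linear:
    - [-11,20,-12]
    - [-15,29,-12]
    - [-17,34,-12]
    - [-17,34,-12]
    - [-15,28,-12]
    - [-11,20,0]
    - [0,0,0]
    - [0,0,0]
  spin: [0,0,0,0,0,0,0,0]
  jaw: [-0.4,-0.4,-0.4,-0.4,-0.4,-0.4,-0.4,-0.4]

```text
t: 9.57
tool_pos: [0.6147, 0.0094, 0.2255]
eef_rot: [-2.223, -2.219, 0.001]
force: [0.2, 0.0, -0.1]
opening: 0.06
finger_force: 0.0
```

```bash
cat >> h.py <<'E'
def look(names,save=None):
    s=env.sense();print('tcp',np.round(s['tool_pos'],4))
    d=cap('wrist',save);W=pts(d)
    for n in names:
        for o in env.trace(n,'wrist')[:2]:
            q=W[o['region']&(W[...,2]>.009)&(W[...,2]<.085)]
            if len(q)<20: continue
            t=np.percentile(q[:,2],98); q=q[q[:,2]>(t-.012 if 'tray' not in n else 0)]
            print(n,round(o['conf'],2),[int(o['at'][0]*640),int(o['at'][1]*400)],np.round(cv2.minAreaRect((q[:,:2]*1000).astype(np.float32))[0]),np.round(cv2.minAreaRect((q[:,:2]*1000).astype(np.float32))[1:][0]),'ang',round(cv2.minAreaRect((q[:,:2]*1000).astype(np.float32))[2],1),'top',round(t,3))
E
python3 -c "
from h import *
look(['orange_tube','wizard','green_tube','spell_deck','ranger','blue_tray'],'w2.png')"
```

```text
tcp [0.6147 0.0094 0.2255]
orange_tube 0.79 [316, 175] [616.  11.] [31. 29.] ang 89.7 top 0.076
orange_tube 0.68 [226, 238] [ 496. -144.] [ 81. 213.] ang 14.3 top 0.016
wizard 0.91 [416, 226] [749. -68.] [15. 15.] ang 45.2 top 0.05
wizard 0.72 [364, 264] [ 683. -120.] [9. 8.] ang 50.7 top 0.074
green_tube 0.68 [323, 323] [ 627. -224.] [28. 10.] ang 7.5 top 0.038
spell_deck 0.98 [167, 94] [453.  97.] [25. 46.] ang 0.0 top 0.071
ranger 0.96 [372, 68] [678. 128.] [19. 19.] ang 72.2 top 0.073
blue_tray 0.79 [224, 238] [ 496. -144.] [ 81. 213.] ang 14.3 top 0.016
```

View pics/w2.png

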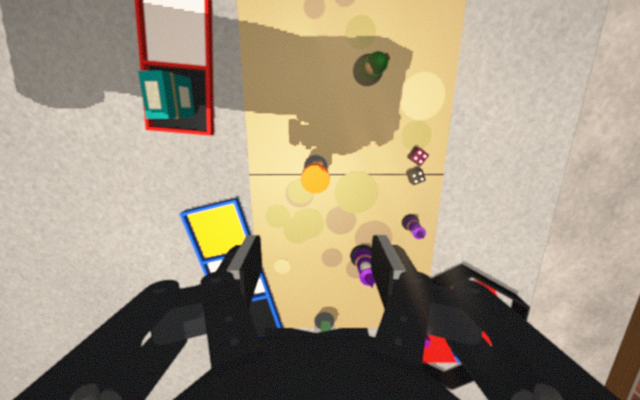

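Wrist picture: the deck stands in the black bay at (167,94). Orange is at (316,175), measured (0.616, 0.011). The large wizard is at (364,264) and the small one at (416,226). I'm picking orange now.

>>> play_rows:
  linear:
    - [2,1,20]
    - [0,0,32]
    - [0,0,38]
    - [0,0,38]
    - [0,0,33]
    - [0,0,23]
    - [0,0,14]
    - [0,0,6]
    - [0,0,0]
    - [0,0,0]
  spin: [0,0,0,0,0,0,0,0,0,0]
  jaw: [-0.4,-0.4,-0.4,-0.4,-0.4,-0.4,-0.4,-0.4,-0.4,-0.4]

```text
t: 10.75
tool_pos: [0.6158, 0.0122, 0.023]
eef_rot: [2.221, 2.221, 0.001]
force: [0.2, 0.5, -0.2]
opening: 0.0598
finger_force: 0.0
```

>>> play_rows:
  linear:
    - [0,0,0]
    - [0,0,0]
    - [0,0,0]
    - [0,0,0]
    - [0,0,0]
    - [0,0,0]
    - [0,0,0]
    - [0,0,-15]
    - [0,0,-25]
    - [0,0,-30]
  spin: [0,0,0,0,0,0,0,0,0,0]
  jaw: [-0.2,0,0.15,0.3,0.4,0.5,0.5,0.5,0.5,0.5]

```text
t: 11.58
tool_pos: [0.6135, 0.0123, 0.0912]
eef_rot: [-2.219, -2.219, 0.004]
force: [-0.2, -0.3, -1.6]
opening: 0.031
finger_force: 29.9
```

>>> play_rows:
  linear:
    - [0,0,-30]
    - [5,-5,-28]
    - [18,-18,0]
    - [25,-25,0]
    - [28,-28,0]
    - [28,-28,0]
    - [25,-25,0]
    - [18,-18,0]
    - [10,-11,0]
    - [2,-2,0]
  spin: [0,0,0,0,0,0,0,0,0,0]
  jaw: [0.5,0.5,0.5,0.5,0.5,0.5,0.5,0.5,0.5,0.5]

```text
t: 12.42
tool_pos: [0.4534, 0.1725, 0.1503]
eef_rot: [-2.218, -2.224, 0.001]
force: [0.5, -0.5, -1.1]
opening: 0.0316
finger_force: 30.0
```

>>> play_rows:
  linear:
    - [0,0,0]
    - [0,0,15]
    - [0,0,28]
    - [0,0,30]
    - [0,0,24]
    - [0,0,14]
    - [0,0,7]
    - [0,0,3]
    - [0,0,1]
    - [0,0,0]
  spin: [0,0,0,0,0,0,0,0,0,0]
  jaw: [0.5,0.5,0.5,0.5,0.5,0.5,0.5,0.5,0.5,0.5]

```text
t: 13.25
tool_pos: [0.4567, 0.1709, 0.0288]
eef_rot: [2.222, 2.22, 0.002]
force: [-0.0, -0.0, -0.5]
opening: 0.031
finger_force: 30.0
```

>>> play_rows:
  linear:
    - [0,0,2]
    - [0,0,0]
    - [0,0,0]
    - [0,0,0]
    - [0,0,0]
    - [0,0,0]
    - [0,0,-20]
    - [0,0,-35]
    - [0,0,-35]
    - [0,0,-35]
  spin: [0,0,0,0,0,0,0,0,0,0]
  jaw: [0.5,0.5,0.2,0,-0.2,-0.4,-0.4,-0.4,-0.4,-0.4]

```text
t: 14.08
tool_pos: [0.4548, 0.171, 0.1525]
eef_rot: [-2.221, -2.221, 0.002]
force: [1.1, 0.6, -0.4]
opening: 0.0598
finger_force: 0.0
```

>>> play_rows:
  linear:
    - [-20,15,-20]
    - [-30,24,-20]
    - [-32,25,-20]
    - [-33,26,-15]
    - [-33,26,0]
    - [-33,26,0]
    - [-33,26,0]
    - [-32,25,0]
    - [-28,22,0]
    - [-18,14,0]
  spin: [0,0,0,0,0,0,0,0,0,0]
  jaw: [-0.4,-0.4,-0.4,-0.4,-0.4,-0.4,-0.4,-0.4,-0.4,-0.4]

```text
t: 14.92
tool_pos: [0.6807, -0.1176, 0.2224]
eef_rot: [2.224, 2.218, -0.0]
force: [-0.7, 0.6, -0.1]
opening: 0.0598
finger_force: 0.0
```

```bash
python3 -c "
from h import *
look(['orange_tube','wizard','green_tube','ranger','blue_tray','spell_deck'],'w3.png')"
```

```text
tcp [ 0.6807 -0.1176  0.2224]
wizard 0.92 [372, 129] [748. -68.] [15. 15.] ang 73.2 top 0.051
wizard 0.69 [316, 175] [ 683. -121.] [10. 10.] ang 41.3 top 0.074
green_tube 0.89 [274, 263] [ 630. -235.] [32. 29.] ang 75.9 top 0.075
green_tube 0.62 [105, 10] [447.  62.] [19. 82.] ang 89.8 top 0.016
blue_tray 0.97 [175, 183] [ 499. -154.] [ 82. 233.] ang 14.2 top 0.016
```

>>> play_rows:
  linear:
    - [0,0,20]
    - [0,0,32]
    - [0,0,38]
    - [0,0,38]
    - [0,0,33]
    - [0,0,20]
    - [0,0,12]
    - [0,0,6]
    - [0,0,0]
    - [0,0,0]
  spin: [0,0,0,0,0,0,0,0,0,0]
  jaw: [-0.4,-0.4,-0.4,-0.4,-0.4,-0.4,-0.4,-0.4,-0.4,-0.4]

```text
t: 16.1
tool_pos: [0.6801, -0.1141, 0.0255]
eef_rot: [2.22, 2.22, 0.002]
force: [1.2, -0.1, 1.3]
opening: 0.0598
finger_force: 0.0
```

>>> play_rows:
  linear:
    - [-4,2,2]
    - [-3,1,2]
    - [0,0,0]
    - [0,0,0]
    - [0,0,0]
    - [0,0,0]
    - [0,0,0]
    - [0,0,0]
    - [0,0,0]
    - [0,0,0]
  spin: [0,0,0,0,0,0,0,0,0,0]
  jaw: [-0.4,-0.4,-0.2,0,0.15,0.3,0.4,0.5,0.7,0.7]

```text
t: 16.93
tool_pos: [0.6821, -0.1212, 0.02]
eef_rot: [2.222, 2.221, -0.0]
force: [-0.4, -0.4, 0.8]
opening: 0.0232
finger_force: 29.4
```

>>> play_rows:
  linear:
    - [0,0,0]
    - [0,0,-15]
    - [0,0,-25]
    - [0,0,-30]
    - [0,0,-30]
    - [0,0,-28]
    - [0,0,0]
    - [0,0,0]
  spin: [0,0,0,0,0,0,0,0]
  jaw: [0.7,0.7,0.7,0.7,0.7,0.7,0.7,0.7]

```text
t: 17.6
tool_pos: [0.6836, -0.1216, 0.1501]
eef_rot: [2.219, 2.219, 0.003]
force: [0.3, -0.8, -1.7]
opening: 0.0234
finger_force: 29.5
```

>>> play_rows:
  linear:
    - [14,-8,0]
    - [26,-16,0]
    - [32,-19,0]
    - [34,-20,0]
    - [34,-20,0]
    - [34,-20,0]
    - [34,-20,0]
    - [34,-20,0]
    - [34,-20,0]
    - [34,-20,0]
  spin: [0,0,0,0,0,0,0,0,0,0]
  jaw: [0.7,0.7,0.7,0.7,0.7,0.7,0.7,0.7,0.7,0.7]

```text
t: 18.43
tool_pos: [0.4967, 0.1899, 0.1463]
eef_rot: [-2.221, -2.22, 0.004]
force: [0.4, 0.5, -0.2]
opening: 0.0229
finger_force: 29.6
```

>>> play_rows:
  linear:
    - [30,-18,0]
    - [20,-12,0]
    - [9,-8,0]
    - [0,0,0]
    - [0,0,0]
    - [0,0,0]
  spin: [0,0,0,0,0,0]
  jaw: [0.7,0.7,0.7,0.7,0.7,0.7]

```text
t: 18.93
tool_pos: [0.4615, 0.2469, 0.1474]
eef_rot: [2.223, 2.22, -0.001]
force: [0.2, -0.5, -0.8]
opening: 0.0232
finger_force: 29.6
```

>>> play_rows:
  linear:
    - [0,0,15]
    - [0,0,28]
    - [0,0,30]
    - [0,0,24]
    - [0,0,14]
    - [0,0,7]
    - [0,0,4]
    - [0,0,1]
    - [0,0,0]
    - [0,0,0]
  spin: [0,0,0,0,0,0,0,0,0,0]
  jaw: [0.7,0.7,0.7,0.7,0.7,0.7,0.7,0.7,0.7,0.7]

```text
t: 19.77
tool_pos: [0.4623, 0.2479, 0.0259]
eef_rot: [2.222, 2.22, 0.003]
force: [0.3, 0.2, -0.2]
opening: 0.0235
finger_force: 29.6
```

>>> play_rows:
  linear:
    - [0,0,1]
    - [0,0,0]
    - [0,0,0]
    - [0,0,0]
    - [0,0,0]
    - [0,0,0]
    - [0,0,-20]
    - [0,0,-35]
    - [0,0,-35]
    - [0,0,-35]
  spin: [0,0,0,0,0,0,0,0,0,0]
  jaw: [0.7,0.5,0.3,0.1,-0.2,-0.4,-0.4,-0.4,-0.4,-0.4]

```text
t: 20.6
tool_pos: [0.4606, 0.2476, 0.1501]
eef_rot: [-2.221, -2.221, 0.002]
force: [0.5, 0.9, 0.6]
opening: 0.0597
finger_force: 0.0
```

>>> play_rows:
  linear:
    - [-25,9,-20]
    - [-33,11,-20]
    - [-35,12,-20]
    - [-36,13,-15]
    - [-36,13,0]
    - [-36,13,0]
    - [-36,13,0]
    - [-36,13,0]
    - [-36,13,0]
    - [-36,13,0]
  spin: [0,0,0,0,0,0,0,0,0,0]
  jaw: [-0.4,-0.4,-0.4,-0.4,-0.4,-0.4,-0.4,-0.4,-0.4,-0.4]

```text
t: 21.43
tool_pos: [0.5843, -0.0988, 0.2238]
eef_rot: [2.222, 2.221, 0.0]
force: [0.2, -0.1, 0.4]
opening: 0.0602
finger_force: 0.0
```

>>> play_rows:
  linear:
    - [-36,13,0]
    - [-36,13,0]
    - [-34,10,0]
    - [-22,7,0]
    - [-10,2,0]
    - [0,0,0]
    - [0,0,0]
    - [0,0,0]
  spin: [0,0,0,0,0,0,0,0]
  jaw: [-0.4,-0.4,-0.4,-0.4,-0.4,-0.4,-0.4,-0.4]

```text
t: 22.1
tool_pos: [0.6286, -0.2332, 0.2237]
eef_rot: [-2.219, -2.222, -0.0]
force: [-0.8, -0.8, 0.0]
opening: 0.0598
finger_force: 0.0
```

```bash
python3 -c "
from h import *
look(['green_tube','knight','blue_tray'],'w4.png')
d=cap('scene','s1.png');W=pts(d);a=d['image']
cv2.imwrite('pics/s1c.png',cv2.resize(a[130:300,240:510],(800,504)))
for n in ['wizard','orange_tube']:
  for o in env.trace(n,'scene')[:2]:
    q=W[o['region']&(W[...,2]<.09)&(W[...,2]>.03)];print(n,o['conf'],q.mean(0) if len(q) else 0,q[:,2].max() if len(q) else 0)
"
```

```text
tcp [ 0.6286 -0.2332  0.2237]
green_tube 0.73 [315, 177] [ 629. -235.] [30. 30.] ang 42.4 top 0.076
green_tube 0.51 [203, 90] [ 498. -154.] [ 81. 232.] ang 14.3 top 0.016
knight 0.74 [213, 256] [ 491. -358.] [14.  4.] ang 33.4 top 0.066
blue_tray 0.69 [205, 94] [ 498. -154.] [ 81. 232.] ang 14.2 top 0.016
wizard 0.73 [0.46883676 0.25141632 0.05088346] 0.07646832273032023
```

View pics/s1c.png

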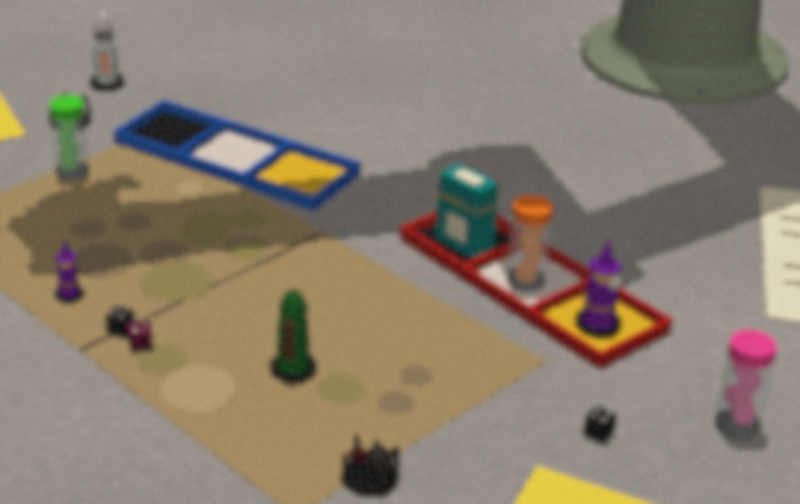

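The enlarged scene shows the red kit upright: deck (467,210), orange (530,240), wizard (602,290). The small wizard (68,272), ranger and pink tube haven't moved. Green tube next.

>>> play_rows:
  linear:
    - [-1,0,20]
    - [0,0,32]
    - [0,0,38]
    - [0,0,38]
    - [0,0,33]
    - [0,0,21]
    - [0,0,13]
    - [0,0,6]
    - [0,0,0]
    - [0,0,0]
  spin: [0,0,0,0,0,0,0,0,0,0]
  jaw: [-0.4,-0.4,-0.4,-0.4,-0.4,-0.4,-0.4,-0.4,-0.4,-0.4]

```text
t: 23.28
tool_pos: [0.63, -0.2363, 0.024]
eef_rot: [2.22, 2.22, 0.001]
force: [-0.1, -0.4, 0.7]
opening: 0.06
finger_force: 0.0
```

>>> play_rows:
  linear:
    - [0,0,0]
    - [0,0,0]
    - [0,0,0]
    - [0,0,0]
    - [0,0,0]
    - [0,0,0]
    - [0,0,0]
    - [0,0,0]
  spin: [0,0,0,0,0,0,0,0]
  jaw: [-0.2,0,0.15,0.3,0.4,0.5,0.5,0.5]

```text
t: 23.95
tool_pos: [0.6298, -0.2363, 0.0242]
eef_rot: [2.22, 2.22, 0.001]
force: [-1.2, -0.4, 6.2]
opening: 0.031
finger_force: 29.9
```

>>> play_rows:
  linear:
    - [0,0,-15]
    - [0,0,-25]
    - [0,0,-30]
    - [0,0,-30]
    - [8,-13,-25]
    - [16,-26,0]
    - [20,-32,0]
    - [19,-31,0]
    - [13,-20,0]
    - [6,-10,0]
  spin: [0,0,0,0,0,0,0,0,0,0]
  jaw: [0.5,0.5,0.5,0.5,0.5,0.5,0.5,0.5,0.5,0.5]

```text
t: 24.78
tool_pos: [0.4934, -0.1515, 0.1475]
eef_rot: [-2.219, -2.22, 0.001]
force: [0.5, 0.3, -0.8]
opening: 0.0311
finger_force: 30.0
```

>>> play_rows:
  linear:
    - [0,0,0]
    - [0,0,15]
    - [0,0,28]
    - [0,0,30]
    - [0,0,24]
    - [0,0,13]
    - [0,0,7]
    - [0,0,3]
    - [0,0,1]
    - [0,0,0]
  spin: [0,0,0,0,0,0,0,0,0,0]
  jaw: [0.5,0.5,0.5,0.5,0.5,0.5,0.5,0.5,0.5,0.5]

```text
t: 25.62
tool_pos: [0.4979, -0.1544, 0.0274]
eef_rot: [2.221, 2.22, 0.001]
force: [-0.3, 0.0, -0.7]
opening: 0.0314
finger_force: 30.0
```

>>> play_rows:
  linear:
    - [0,0,0]
    - [0,0,0]
    - [0,0,0]
    - [0,0,0]
    - [0,0,0]
    - [0,0,-20]
    - [0,0,-35]
    - [0,0,-35]
    - [0,0,-35]
    - [0,0,-35]
  spin: [0,0,0,0,0,0,0,0,0,0]
  jaw: [0.35,0.2,0.0,-0.2,-0.4,-0.4,-0.4,-0.4,-0.4,-0.4]

```text
t: 26.45
tool_pos: [0.4967, -0.1537, 0.1885]
eef_rot: [-2.222, -2.221, 0.0]
force: [0.8, -1.2, -0.4]
opening: 0.0596
finger_force: 0.0
```

>>> play_rows:
  linear:
    - [-20,0,-20]
    - [-30,0,-10]
    - [-35,-1,0]
    - [-38,-1,0]
    - [-35,-1,0]
    - [-30,0,0]
    - [-15,0,0]
    - [-7,0,0]
    - [0,0,0]
    - [0,0,0]
  spin: [0,0,0,0,0,0,0,0,0,0]
  jaw: [-0.4,-0.4,-0.4,-0.4,-0.4,-0.4,-0.4,-0.4,-0.4,-0.4]

```text
t: 27.28
tool_pos: [0.4938, -0.3631, 0.2165]
eef_rot: [-2.221, -2.22, -0.001]
force: [0.6, 0.2, -0.1]
opening: 0.0599
finger_force: 0.0
```

```bash
python3 -c "
from h import *
look(['knight','green_tube','blue_tray'],'w5.png')"
```

```text
tcp [ 0.4938 -0.3631  0.2165]
knight 0.94 [313, 173] [ 493. -365.] [17. 16.] ang 89.9 top 0.078
blue_tray 0.62 [332, 41] [ 514. -217.] [ 80. 102.] ang 14.0 top 0.016
```

View pics/w5.png

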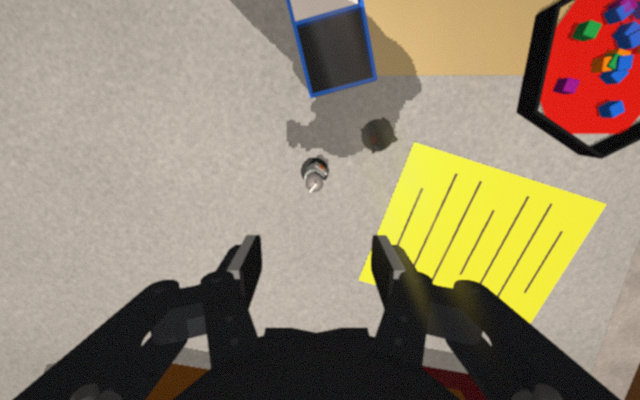

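Wrist picture: the knight is at (313,173), measured (0.493, -0.365), with the black crown at (378,134) clear of the fingers.

>>> play_rows:
  linear:
    - [-1,0,20]
    - [0,0,32]
    - [0,0,38]
    - [0,0,36]
    - [0,0,30]
    - [0,0,20]
    - [0,0,12]
    - [0,0,6]
    - [0,0,0]
    - [0,0,0]
  spin: [0,0,0,0,0,0,0,0,0,0]
  jaw: [-0.4,-0.4,-0.4,-0.4,-0.4,-0.4,-0.4,-0.4,-0.4,-0.4]

```text
t: 28.32
tool_pos: [0.4948, -0.3652, 0.0239]
eef_rot: [2.22, 2.221, 0.0]
force: [-0.4, 0.5, -0.3]
opening: 0.0599
finger_force: 0.0
```

>>> play_rows:
  linear:
    - [0,0,0]
    - [0,0,0]
    - [0,0,0]
    - [0,0,0]
    - [0,0,0]
    - [0,0,0]
    - [0,0,0]
    - [0,0,0]
    - [0,0,0]
  spin: [0,0,0,0,0,0,0,0,0]
  jaw: [-0.2,0,0.15,0.3,0.4,0.5,0.7,0.7,0.7]

```text
t: 29.07
tool_pos: [0.4941, -0.3651, 0.0233]
eef_rot: [2.221, 2.221, -0.0]
force: [-1.3, 0.9, 6.4]
opening: 0.0231
finger_force: 29.5
```

>>> play_rows:
  linear:
    - [0,0,-15]
    - [0,0,-25]
    - [0,0,-30]
    - [0,0,-30]
    - [0,0,-28]
    - [15,0,0]
    - [28,-2,0]
    - [35,-2,0]
    - [38,-2,0]
    - [38,-2,0]
  spin: [0,0,0,0,0,0,0,0,0,0]
  jaw: [0.7,0.7,0.7,0.7,0.7,0.7,0.7,0.7,0.7,0.7]

```text
t: 29.9
tool_pos: [0.4855, -0.2094, 0.1503]
eef_rot: [-2.223, -2.219, -0.001]
force: [0.7, -0.1, 0.0]
opening: 0.0237
finger_force: 29.5
```

>>> play_rows:
  linear:
    - [38,-2,0]
    - [36,-2,0]
    - [30,-2,0]
    - [18,-1,0]
    - [8,0,0]
    - [0,0,0]
    - [0,0,0]
    - [0,0,0]
  spin: [0,0,0,0,0,0,0,0]
  jaw: [0.7,0.7,0.7,0.7,0.7,0.7,0.7,0.7]

```text
t: 30.57
tool_pos: [0.4795, -0.082, 0.1507]
eef_rot: [2.223, 2.219, -0.0]
force: [0.1, -0.1, -0.3]
opening: 0.0233
finger_force: 29.5
```

>>> play_rows:
  linear:
    - [0,0,15]
    - [0,0,28]
    - [0,0,30]
    - [0,0,24]
    - [0,0,14]
    - [0,0,8]
    - [0,0,4]
    - [0,0,1]
    - [0,0,0]
    - [0,0,0]
  spin: [0,0,0,0,0,0,0,0,0,0]
  jaw: [0.7,0.7,0.7,0.7,0.7,0.7,0.7,0.7,0.7,0.7]

```text
t: 31.4
tool_pos: [0.48, -0.0814, 0.0276]
eef_rot: [2.221, 2.22, 0.001]
force: [0.2, -0.3, -1.2]
opening: 0.0232
finger_force: 29.6
```

>>> play_rows:
  linear:
    - [0,0,0]
    - [0,0,0]
    - [0,0,0]
    - [0,0,0]
    - [0,0,0]
    - [0,0,-20]
    - [0,0,-35]
    - [0,0,-35]
    - [0,0,-35]
    - [0,0,-35]
  spin: [0,0,0,0,0,0,0,0,0,0]
  jaw: [0.5,0.3,0.1,-0.2,-0.4,-0.4,-0.4,-0.4,-0.4,-0.4]

```text
t: 32.23
tool_pos: [0.4786, -0.0807, 0.1884]
eef_rot: [-2.221, -2.221, 0.0]
force: [1.2, 0.3, -0.4]
opening: 0.06
finger_force: 0.0
```

>>> play_rows:
  linear:
    - [10,15,-20]
    - [20,25,-20]
    - [20,25,-20]
    - [20,25,-10]
    - [10,15,0]
    - [0,0,0]
    - [0,0,0]
  spin: [0,0,0,0,0,0,0]
  jaw: [-0.4,-0.4,-0.4,-0.4,-0.4,-0.4,-0.4]

```text
t: 32.82
tool_pos: [0.5841, -0.0003, 0.2562]
eef_rot: [-2.22, -2.222, 0.001]
force: [-0.7, -0.9, 0.3]
opening: 0.0598
finger_force: 0.0
```

```bash
python3 -c "
from h import *
look(['knight','green_tube','wizard','orange_tube','spell_deck','ranger'])
a=cap('scene')['image'];b=cap('side')['image']
cv2.imwrite('pics/f.png',np.vstack([cv2.resize(a[130:290,240:510],(500,296)),cv2.resize(b[130:310,190:490],(500,300))]))
for n in ['knight','green_tube','wizard']:
  W=pts(env.capture('side'))
  for o in env.trace(n,'side')[:2]:
    q=W[o['region']&(W[...,2]<.09)&(W[...,2]>.03)];print(n,o['conf'],np.median(q,0),q[:,2].max())
"
```

```text
tcp [ 5.841e-01 -3.000e-04  2.562e-01]
knight 0.75 [243, 222] [482. -81.] [16. 17.] ang 49.0 top 0.081
green_tube 0.67 [264, 274] [ 511. -157.] [28. 10.] ang 70.9 top 0.078
green_tube 0.51 [202, 88] [453.  97.] [45. 25.] ang 89.8 top 0.071
wizard 0.91 [432, 211] [748. -68.] [15. 15.] ang 61.5 top 0.048
wizard 0.39 [200, 20] [458. 166.] [31. 24.] ang 0.1 top 0.079
spell_deck 0.69 [202, 88] [453.  98.] [45. 25.] ang 89.8 top 0.071
ranger 0.72 [392, 66] [678. 128.] [19. 18.] ang 75.6 top 0.073
ranger 0.25 [203, 87] [453.  98.] [25. 45.] ang 0.1 top 0.071
knight 0.9 [ 0.47797659 -0.08979466  0.05022482] 0.07959422189163012
green_tube 0.8 [ 0.49550217 -0.1653898   0.06056401] 0.07808732276785829
wizard 0.65 [0.45847673 0.24253711 0.05860334] 0.07456164534385967
wizard 0.64 [ 0.74462356 -0.0729125   0.03788899] 0.0488094289507347
```

View pics/f.png

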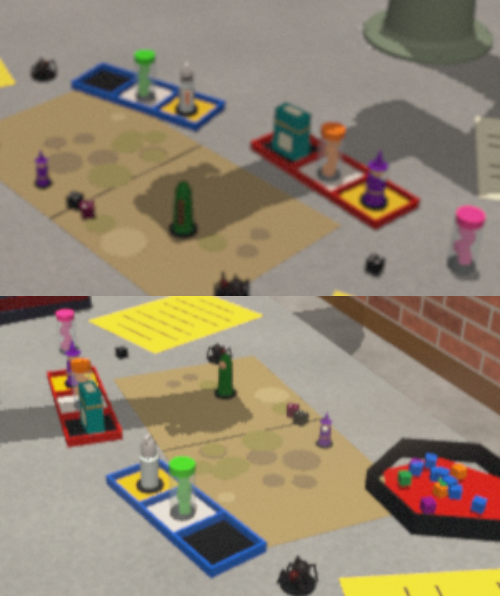

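Both views show all five kit things upright in the right bays: wizard (375,180), orange (333,150) and deck (291,130) in the red tray, green (145,75) and knight (187,88) in the blue. The ranger (182,210) and pink tube (467,240) stand where they were, and the gripper is clear, so I'm handing in.

```bash
python3 -c "
from cell import env
print(env.sign_off())"
```

```text
the job is handed in; nothing more can be done
None
```

I handed in the job at about 33 s of the 120 s allowed: all five kit things stand upright and released in their bays, with the ranger and pink tube left where they were (checked in the final pictures; the sign-off gave no verdict).

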